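Make up two job kits

ROBOT

A 6-joint arm with a two-finger parallel gripper is mounted at the origin on a cart in front of the work surface, level with it; the furniture and walls round the work are solid. World frame = base frame: x ahead of the robot, y to its left, z up, the work surface at z = 0. Lengths are in m, angles in rad, forces in N, time in s.
With the tool pointing down it reaches from about 0.35 to 0.725 m from the base axis. Payload 4.3 kg.
Tool frame: the origin (TCP) lies midway between the tips of the shut fingers; the grasp point (between the pads) lies 19 mm behind it; z points along the fingers, y is the line along which they close (so a half turn about z gives the same grasp; the last joint's range is limited). The gripper opens to 85 mm and grips with 20 to 120 N. Pads are 22 mm wide; open, the fingers measure 114 mm over their backs; the gripper's body (76 mm by 85 mm) begins 54 mm behind the grasp point. The pads swing forward as they close: fully open they stand 13 mm farther back than shut.
Start: joints at [1.116, 0.377, 0.081, 1.274, 0, 1.46], TCP at [0.194, 0.541, 0.231] pointing down, gripper open.
Joint ranges: [-2.72, 2.72], [-0.84, 1.66], [-1.02, 1.22], [-1.77, 2.12], [-1.37, 1.28], [-3.14, 3.14]. Speed limits (rad/s): [2.57, 2.57, 3.14, 3.14, 3.14, 3.14].

INTERFACE

Orientations are given as a unit quaternion [x, y, z, w].
In Python, from station import readout, optics, arm, models gives the robot as it stands.
- The arm moves only by the tool play_rows, never from a script. Its argument "plan" is one flat list of numbers, 7 for each row, row after row: the opening, from 0 (shut) to 1 (fully open), then the shift along the tool's x, y, z in m, then the turn, a rotation vector about the tool's x, y, z in degrees. A call has 1 to 20 rows; each row is the pose to reach, as a shift and turn from the pose commanded when the call began, along the tool's axes at that moment; what a row does not reach only later rows make up. A row lasts 1/12 s, in which the tool goes at most 41.7 mm and 7.16 degrees, less where a joint would pass 70% of its speed; a pose out of reach is approached as far as the arm can. A call with a gripper value outside its range is refused whole. The fingers move at their own pace and stop on an object; the grip force is fixed at half the most. Time passes only in rows, so rows that repeat a pose let the fingers close. It gives the time, the measured TCP pose, the force, the opening and the grip force at its end, in the units of the state.
- readout.observe(): the state, without advancing time (a new reading comes with each control period).
- optics.camera(name): name is "side" or "top" or "wrist"; returns a dict with "image" (480x640x3 uint8, blue, green, red), "camera_matrix" (3x3 intrinsics, pixels), "k1" (the pictures are not rectified: a ray, as slopes to the right and down, at radius r is drawn at 1 + k1 r^2 times it, then the intrinsics apply), "world_from_camera" (4x4, takes a point from camera to world coordinates). Camera axes: x right, y down, z forward; pixel columns grow to the right and rows downward; lengths in m; the calibration is good to about 2 mm. A picture is of the moment at which its call begins. There is no depth.
- arm.finish_job(): hands the job in; it is judged then, once.
Trained networks look in a picture, given as the dict that the camera call returned (one of the last four; its "shot" number tells which), for a name from the list of things; names that differ only in an ending like _2 or _b are one class to them, and where a whole thing is asked for, a point or a joint stands for the part that bears it (a point fixed in the world has none). Each returns a list of dicts, best first, with "confidence" (0 to 1); they miss things now and then, are a little off and sometimes report something else, mostly with a low value. They report only what shows in the picture. A call takes as long as a camera call. They do not tell look-alikes from the thing itself.
- models.outline_of(picture, target): "region" (480x640 bool, what is visible of it).
- models.tip_of(picture, target): "centre" ([x, y, z] in m, in world coordinates, good to about 4 mm: a listed point, or the origin of a listed thing).
The state is a dict: "time": time; "qpos": joint angles; "joint_velocities": joint speeds; "joint_efforts": joint torques, N m; "tcp_pos": TCP position; "eef_rot": TCP orientation; "ft_force": force on the tool from outside, world axes, zero at the start; "moment": the same for the moment, N m; "opening": finger opening in m; "grip_force": force on a finger pad.
Only numpy, scipy, OpenCV 4.12 (cv2) and the standard library are available. Lean on these libraries where they do the work, as an engineer would, in place of code of your own. Each camera call takes 0.05 s, during which the arm holds its last target. There are 200 camera calls.

TASK

Make up the kits for two jobs. In the blue tray goes the crate-mending kit: the jar of nails (red lid) stands on the round black pad and the yellow tape measure goes in the grey-lined long bay; in the yellow tray goes the shelf-fitting kit: the jar of brass screws (pale lid) stands on the pad and the wooden block goes in the long bay. Stand the jars upright within the pad's edge, set the tape measure and the block upright as they are now, lengthwise in the middle of their bays and flat on the lining, and leave the black tape roll and the chuck key where they lie.

Things in the scene. Friction and masses are not known exactly. Their poses are not given: they have to be found in the camera images.
- nails_mid (a point): the jar of dark nails with a red lid, 62 mm across, 85 mm tall, lid 55 mm across and the top 10 mm; this point is its centre, 41 mm above its underside; z along its axis, up
- brass_mid (a point): the jar of yellowish brass screws with a pale grey-white lid, 58 mm across, 75 mm tall, lid 51 mm across and the top 10 mm; this point is its centre, 36 mm above its underside; z along its axis, up
- measure_mid (a point): the yellow and black tape measure standing upright, case 37 (x) x 71 (y) x 60 mm tall; this point is the centre of the case, 30 mm above its underside; y along its length, z up; the blade's tip sticks out 15 mm low down at the -y end; grasp across x
- block_mid (a point): the square-cut wooden block, 50 (x) x 70 (y) x 50 mm tall; this point is its centre, 25 mm above its underside; y along its length, z up; grasp across x
- tray_blue: shallow blue kit tray, fixed, 108 x 173 mm, 12 mm high, walls 4 mm; origin at the centre of its underside, z up, y along its 173 mm length. Pad bay at its -y end: 100 (x) x 92 (y) mm with a round black pad 84 mm across, pad centre at x 0, y -36.5 mm. Long bay at its +y end, lined grey: 100 (x) x 70 (y) mm, centre at x 0, y +47.5 mm, its length along x. Pad and liner tops are 6 mm above the bench; the walls and the 3 mm divider between the bays stand 6 mm higher still.
- tray_yellow: shallow yellow kit tray, fixed, 108 x 173 mm, 12 mm high, walls 4 mm; origin at the centre of its underside, z up, y along its 173 mm length. Pad bay at its -y end: 100 (x) x 92 (y) mm with a round black pad 84 mm across, pad centre at x 0, y -36.5 mm. Long bay at its +y end, lined grey: 100 (x) x 70 (y) mm, centre at x 0, y +47.5 mm, its length along x. Pad and liner tops are 6 mm above the bench; the walls and the 3 mm divider between the bays stand 6 mm higher still.
- insulating_tape: bystander: roll of black tape lying flat, 76 mm across, 19 mm high; origin at the centre of its underside
- chuck_key: bystander: steel T-shaped drill chuck key lying flat, 60 x 70 x 18 mm; origin at the centre of its underside
- bench_vice: obstacle: the blue-grey bench vice between the trays and the stock, fixed; it stands 180 mm above the bench and spans y -0.09 to +0.07 m, from the bench's front edge to x = 0.52 m: carry things over it or round it
- swing_lamp: obstacle: fixed lamp; its white shade hangs behind the trays over x 0.64 to 0.83, y 0.12 to 0.31, z 0.29 to 0.43 m, its arm runs from there to the wall. On the other side a wall cabinet begins at x = 0.70 m for y below -0.10, above z = 0.28 m. Keep the wrist clear of both: near them move in towards the base before swinging round
Not all that is in view belongs to the job. What is shaped like the part that bears brass_mid but purple is not meant. Leave any purple look-alike of the part that bears block_mid alone.

How it is judged:
By the outcome, as a careful person would: the job done as asked, in the order asked, and still so for the second after the job is handed in, with the robot touching nothing.
It also fails if it takes over 144 s, if anything falls off the work surface, if the arm or the gripper's body presses on something with over 40 N, if the wrist force passes 120 N, or if a joint passes its speed limit or range.

## Working session

There is one attempt and no reset: what is moved stays moved. The work goes in short steps, Python scripts to look and compute and a tool call to move; the robot and the scene stay as the last step left them, time stands still between calls to the robot, and variables do not carry over. Pictures are saved under pics/ and viewed, at most 14 in all, crops included, and the job is handed in when it is done.

Besides the shell and the picture viewer there is one more tool, called after "Request:" as name(argument=value, ...) on one line, values as JSON. play_rows: Moves the arm, as the interface text tells. Its arguments: {"type":"object","properties":{"plan":{"type":"array"}},"required":["plan"]}

```bash
mkdir -p pics; ls; cat > h.py <<'E'
import sys; sys.path.insert(0,'.')
from station import readout, optics, arm, models
import numpy as np, cv2
from scipy.spatial.transform import Rotation as R
names=['nails_mid','brass_mid','measure_mid','block_mid','tray_blue','tray_yellow','insulating_tape','chuck_key']
def pix2plane(c,uv,z):
    K=c['camera_matrix'];k=c['k1'];T=c['world_from_camera']
    uv=np.atleast_2d(np.array(uv,float))
    D=np.array([k,0,0,0,0.])
    # k1 model: same as opencv
    n=cv2.undistortPoints(uv.reshape(-1,1,2),np.array(K,float),D).reshape(-1,2)
    d=np.c_[n,np.ones(len(n))]@T[:3,:3].T; o=T[:3,3]
    return o+d*((z-o[2])/d[:,2])[:,None]
def proj(c,P):
    T=np.linalg.inv(c['world_from_camera']);P=np.atleast_2d(np.array(P,float))
    r,_=cv2.Rodrigues(T[:3,:3])
    return cv2.projectPoints(P,r,T[:3,3],np.array(c['camera_matrix'],float),np.array([c['k1'],0,0,0,0.]))[0].reshape(-1,2)
def move(target_xyz=None,yaw=None):
    pass
E
python3 - <<'E'
from h import *
s=readout.observe(); print(s['time'],s['tcp_pos'],s['eef_rot'],s['opening'])
for n in ['top','side']:
    c=optics.camera(n); cv2.imwrite(f'pics/{n}0.png',c['image'])
    print(n,c['world_from_camera'][:3,3],c['k1'])
    for m in names:
        for r in models.tip_of(c,m)[:3]: print(m,np.round(r['centre'],3),round(r['confidence'],2),proj(c,r['centre']).round())
E
```

```text
pics
0.0 [0.19403307 0.54057354 0.23036361] [ 1.71546356e-01  9.85175521e-01 -9.74471605e-04 -3.00453722e-04] 0.08534378998072603
top [ 0.4243621  -0.04615587  1.5317134 ] -0.18407498991205914
nails_mid [ 0.434 -0.183  0.041] 0.62 [[382. 312.]]
nails_mid [ 0.548 -0.166  0.031] 0.46 [[375. 267.]]
brass_mid [ 0.717 -0.037  0.038] 0.72 [[324. 202.]]
brass_mid [ 0.609 -0.054  0.036] 0.69 [[331. 243.]]
brass_mid [ 0.43  -0.184  0.045] 0.69 [[383. 313.]]
measure_mid [ 0.547 -0.167  0.029] 0.94 [[375. 267.]]
measure_mid [ 0.434 -0.3    0.026] 0.27 [[427. 311.]]
block_mid [ 0.424 -0.449  0.026] 0.83 [[484. 314.]]
block_mid [ 0.431 -0.3    0.026] 0.7 [[427. 312.]]
block_mid [ 0.537 -0.412  0.001] 0.34 [[466. 271.]]
tray_blue [0.439 0.168 0.001] 0.6 [[246. 310.]]
tray_blue [ 0.446  0.34  -0.001] 0.56 [[181. 307.]]
tray_yellow [ 0.448  0.34  -0.   ] 0.66 [[181. 306.]]
insulating_tape [ 0.541 -0.411  0.003] 0.79 [[466. 270.]]
chuck_key [ 0.552 -0.3    0.001] 0.46 [[424. 266.]]
side [-0.03861027 -1.24253832  0.72792825] -0.019038909773202488
nails_mid [ 0.438 -0.188  0.04 ] 0.66 [[283. 317.]]
brass_mid [ 0.713 -0.033  0.035] 0.83 [[350. 264.]]
brass_mid [ 0.604 -0.05   0.033] 0.71 [[317. 278.]]
block_mid [ 0.436 -0.305  0.029] 0.78 [[306. 346.]]
block_mid [ 0.428 -0.451  0.023] 0.62 [[339. 387.]]
tray_blue [0.442 0.17  0.003] 0.59 [[228. 271.]]
tray_blue [ 0.454  0.346 -0.003] 0.51 [[210. 249.]]
tray_yellow [ 0.454  0.343 -0.   ] 0.67 [[211. 249.]]
tray_yellow [ 0.546 -0.167  0.029] 0.17 [[320. 304.]]
insulating_tape [ 0.54  -0.415 -0.001] 0.7 [[378. 370.]]
chuck_key [ 0.546 -0.3    0.   ] 0.7 [[350. 342.]]
```

```bash
python3 - <<'E'
import cv2
a=cv2.imread('pics/top0.png')[180:360,150:520]; cv2.imwrite('pics/topc.png',cv2.resize(a,None,fx=2.15,fy=2.15,interpolation=cv2.INTER_CUBIC))
E
```

```text
(no output)
```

View pics/topc.png

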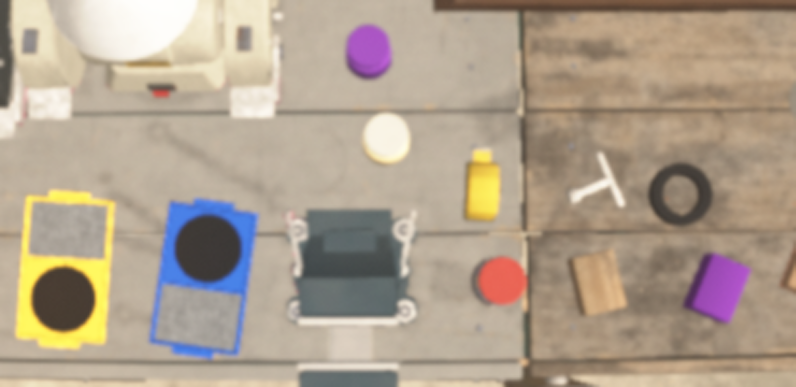

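View pics/side0.png

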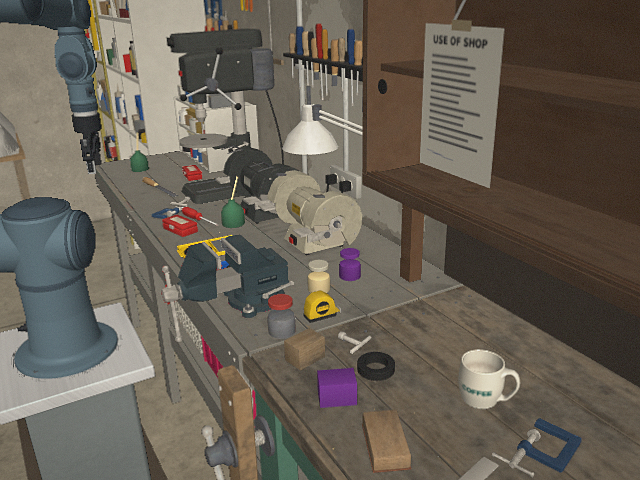

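The top crop shows, in crop pixels:
- **Trays:** the yellow tray is on the left with its pad at (64,298), and the blue tray has its pad at (207,248).
- **Jars:** the red lid is at (501,281). There are two brass-type candidates, a pale lid at (387,138) and a purple one at (369,50). The pale one fits the description.
- **Blocks:** there is a wooden one at (598,283) and a purple one at (718,287). The wooden one fits.
- **Tape measure:** it is at (483,186) with its blade tip up, towards +x.

The side view agrees with all of this. Next I measure precisely.

```bash
cat >> h.py <<'E'
def mask(c,kind):
    hsv=cv2.cvtColor(c['image'],cv2.COLOR_BGR2HSV)
    r={'red':[(0,130,80),(8,255,255)],'yellow':[(18,130,90),(32,255,255)],'blue':[(105,130,60),(120,255,255)],'dark':[(0,0,0),(180,120,60)]}[kind]
    return cv2.inRange(hsv,*map(np.array,r))
def goto(pts,s=None):
    """pts: list of (x,y,z,yaw_deg of tool y axis; half-turn free). prints rows"""
    s=s or readout.observe(); R0=R.from_quat(s['eef_rot']); p0=np.array(s['tcp_pos'])
    for x,y,z,yaw in pts:
        best=None
        for k in (0,180):
            a=np.radians(yaw+k); Y=np.array([np.cos(a),np.sin(a),0]);Z=np.array([0,0,-1.]);X=np.cross(Y,Z)
            rv=(R0.inv()*R.from_matrix(np.c_[X,Y,Z])).as_rotvec(degrees=True)
            if best is None or np.linalg.norm(rv)<np.linalg.norm(best): best=rv
        print('row',(R0.inv().apply(np.array([x,y,z])-p0)).round(4),best.round(2))
def st():
    s=readout.observe(); M=R.from_quat(s['eef_rot']).as_matrix()
    print('t',round(s['time'],2),'tcp',np.round(s['tcp_pos'],4),'yawY',np.degrees(np.arctan2(M[1,1],M[0,1])).round(2),'zax',M[:,2].round(3),'q',np.round(s['qpos'],3),'F',np.round(s['ft_force'],1),'open',round(s['opening'],4),'grip',round(float(np.max(s['grip_force'])),1))
    return s
E
python3 - <<'E'
from h import *
c=optics.camera('top')
print(c['camera_matrix'])
def reg(m,near):
    best=None
    for r in models.outline_of(c,m):
        g=r['region'].astype(np.uint8)
        mm=cv2.moments(g,True)
        if mm['m00']==0: continue
        u=np.array([mm['m10'],mm['m01']])/mm['m00']
        if np.linalg.norm(u-near)<12: return g
hs={'nails_mid':(.085,(382,312)),'brass_mid':(.075,(331,243)),'measure_mid':(.06,(375,267)),'block_mid':(.05,(427,312)),'tray_blue':(.012,(246,310)),'tray_yellow':(.012,(181,306))}
for m,(z,n) in hs.items():
    g=reg(m,np.array(n))
    if g is None: print(m,'none');continue
    pts=np.concatenate(cv2.findContours(g,cv2.RETR_EXTERNAL,cv2.CHAIN_APPROX_NONE)[0])[:,0]
    P=pix2plane(c,pts,z)[:,:2]*1000
    r=cv2.minAreaRect(P.astype(np.float32)); print(m,r)
for col,box,z in [('red',(360,290,400,330),.085),('dark',(160,295,200,335),.006),('dark',(220,270,265,320),.006)]:
    k=mask(c,col); q=np.zeros_like(k);x0,y0,x1,y1=box;q[y0:y1,x0:x1]=k[y0:y1,x0:x1]
    mm=cv2.moments(q,True);u=(mm['m10']/mm['m00'],mm['m01']/mm['m00']); print(col,mm['m00'],u,pix2plane(c,u,z))
goto([(.40,.2,.26,0),(.43,-.19,.26,0)]); st()
E
```

```text
[[586.47491244   0.         321.89755914]
 [  0.         586.47491244 234.82968211]
 [  0.           0.           1.        ]]
nails_mid ((437.2591552734375, -176.70509338378906), (64.09886932373047, 53.9517822265625), 89.40512084960938)
brass_mid ((601.5023803710938, -47.45460891723633), (50.06103515625, 57.96803283691406), 89.62972259521484)
measure_mid ((549.3853759765625, -162.44873046875), (36.22869110107422, 83.56254577636719), 86.48273468017578)
block_mid ((433.9898986816406, -296.6961669921875), (70.93799591064453, 59.41886901855469), 12.312047004699707)
tray_blue ((441.96514892578125, 170.63430786132812), (110.40792083740234, 190.14080810546875), 81.58598327636719)
tray_yellow ((453.9861145019531, 340.15179443359375), (113.65227508544922, 190.61004638671875), 85.68973541259766)
red 368.0 (383.3233695652174, 310.13858695652175) [[ 0.4368264  -0.18237199  0.085     ]]Traceback (most recent call last):
  File "<stdin>", line 21, in <module>
ZeroDivisionError: float division by zero
```

```bash
python3 - <<'E'
from h import *
s=st(); goto([(.40,.26,.32,0),(.40,.26,.32,90),(.40,.26,.32,-19)])
c=optics.camera('wrist'); W=c['world_from_camera']; print(W.round(3)); 
Rt=R.from_quat(s['eef_rot']); print('cam in tool',Rt.inv().apply(W[:3,3]-s['tcp_pos']).round(3), (Rt.inv().as_matrix()@W[:3,:3]).round(2),c['camera_matrix'][0,0])
E
```

```text
t 1.25 tcp [0.1944 0.5412 0.2313] yawY 70.24 zax [ 0.  0. -1.] q [ 1.116  0.377  0.081  1.274 -0.     1.46 ] F [-0.4  0.1  0.5] open 0.0852 grip 0.0
row [-0.2886 -0.1951 -0.0887] [1.000e-02 0.000e+00 7.024e+01]
row [-0.2886 -0.1951 -0.0887] [  0.     0.   -19.76]
row [-0.2886 -0.1951 -0.0887] [ 1.000e-02 -0.000e+00  8.924e+01]
[[ 0.337  0.894  0.295  0.117]
 [ 0.941 -0.321 -0.105  0.571]
 [ 0.001  0.313 -0.95   0.373]
 [ 0.     0.     0.     1.   ]]
cam in tool [ 0.082  0.002 -0.142] [[ 0.   -0.95 -0.31]
 [ 1.    0.    0.  ]
 [-0.   -0.31  0.95]] 377.5555131641048
```

Request:
play_rows(plan=[1,-0.2886,-0.1951,-0.0887,0,0,-19.76,1,-0.2886,-0.1951,-0.0887,0,0,-19.76,1,-0.2886,-0.1951,-0.0887,0,0,-19.76,1,-0.2886,-0.1951,-0.0887,0,0,-19.76,1,-0.2886,-0.1951,-0.0887,0,0,-19.76,1,-0.2886,-0.1951,-0.0887,0,0,-19.76,1,-0.2886,-0.1951,-0.0887,0,0,-19.76,1,-0.2886,-0.1951,-0.0887,0,0,-19.76,1,-0.2886,-0.1951,-0.0887,0,0,-19.76,1,-0.2886,-0.1951,-0.0887,0,0,-19.76,1,-0.2886,-0.1951,-0.0887,0,0,-19.76,1,-0.2886,-0.1951,-0.0887,0,0,-19.76])

```text
time: 2.3
tcp_pos: [0.3998, 0.2602, 0.3199]
eef_rot: [0.0, 1.0, 0.0, -0.0]
ft_force: [-1.1, -0.7, 0.1]
opening: 0.0855
grip_force: 0.0
```

```bash
python3 - <<'E'
from h import *
s=st(); c=optics.camera('wrist'); cv2.imwrite('pics/w1.png',c['image'])
np.save('w1.npy',dict(c),allow_pickle=True)
for m in ['tray_blue','tray_yellow']:
    for r in models.tip_of(c,m)[:2]: print(m,r['centre'],r['confidence'])
print(proj(c,[[.44,.17,.012],[.45,.34,.012]]))
goto([(.40,-.05,.30,90),(.40,-.22,.30,90)])
E
```

```text
t 2.3 tcp [0.3998 0.2602 0.3199] yawY 89.99 zax [-0.  0. -1.] q [4.44e-01 1.67e-01 2.60e-02 1.43e+00 1.00e-03 4.44e-01] F [-1.1 -0.7  0.1] open 0.0855 grip 0.0
tray_blue [0.4474, 0.1653, 0.003] 0.82
tray_yellow [0.4527, 0.3394, 0.0016] 0.66
[[245.81928779 214.42541535]
 [383.28813983 222.23618322]]
row [-3.000e-04 -3.109e-01  1.960e-02] [-0.01 -0.05  0.12]
row [ 1.000e-04 -4.809e-01  1.960e-02] [-0.01 -0.05  0.12]
```

View pics/w1.png

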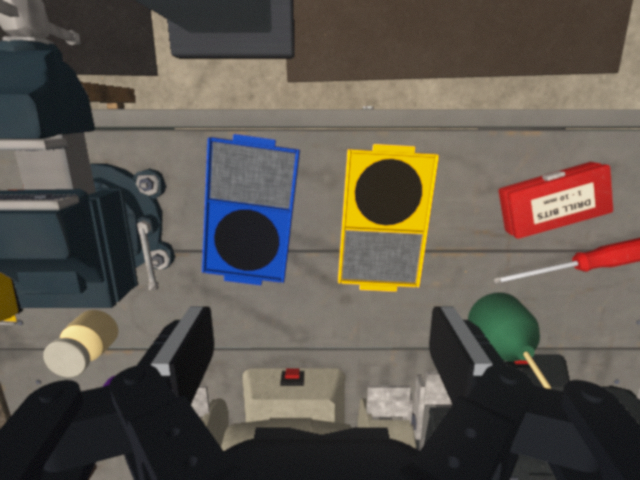

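The wrist view shows the blue tray with its pad at (247,239) and liner at (254,176), and the yellow tray with its pad at (389,191) and liner at (382,258). Next I get the tray poses from the pad and liner centroids.

```bash
python3 - <<'E'
from h import *
c=np.load('w1.npy',allow_pickle=True).item()
hsv=cv2.cvtColor(c['image'],cv2.COLOR_BGR2HSV)
for n,col,x0,x1,y0,y1 in [('blue',((105,110,50),(125,255,255)),195,310,125,295),('yellow',((18,130,80),(35,255,255)),330,445,135,300)]:
    t=cv2.inRange(hsv,*map(np.array,col)); m=np.zeros_like(t); m[y0:y1,x0:x1]=t[y0:y1,x0:x1]
    cs,h=cv2.findContours(m,cv2.RETR_CCOMP,cv2.CHAIN_APPROX_NONE)
    for k,q in enumerate(cs):
        if cv2.contourArea(q)<1500: continue
        inner=h[0][k][3]>=0
        P=pix2plane(c,q[:,0],.006 if inner else .012)[:,:2]*1000
        f=P.astype(np.float32)
        M=cv2.moments(f); print(n,'hole' if inner else 'outer','centroid',round(M['m10']/M['m00'],1),round(M['m01']/M['m00'],1),'rect',[np.round(a,1) for a in cv2.minAreaRect(f)],'area',round(M['m00']))
E
```

```text
blue outer centroid 439.5 172.3 rect [array([439.6, 172.3]), array([107.6, 187.8]), np.float64(82.0)] area 18906
blue hole centroid 476.0 167.3 rect [array([475.9, 167.3]), array([81.2, 81. ]), np.float64(60.6)] area 5111
blue hole centroid 393.3 178.3 rect [array([393.3, 178.2]), array([100.7,  70.9]), np.float64(82.1)] area 6906
yellow outer centroid 449.7 342.2 rect [array([449.8, 342.3]), array([109.6, 189.1]), np.float64(86.8)] area 19392
yellow hole centroid 498.3 340.3 rect [array([498.4, 340.3]), array([100.,  70.]), np.float64(87.0)] area 6744
yellow hole centroid 413.8 344.8 rect [array([414. , 345.1]), array([81. , 80.9]), np.float64(46.0)] area 5158
```

Request:
play_rows(plan=[1,0,-0.3109,0.0196,0,0,0,1,0,-0.3109,0.0196,0,0,0,1,0,-0.3109,0.0196,0,0,0,1,0,-0.3109,0.0196,0,0,0,1,0,-0.3109,0.0196,0,0,0,1,0,-0.4809,0.0196,0,0,0,1,0,-0.4809,0.0196,0,0,0,1,0,-0.4809,0.0196,0,0,0,1,0,-0.4809,0.0196,0,0,0,1,0,-0.4809,0.0196,0,0,0,1,0,-0.4809,0.0196,0,0,0,1,0,-0.4809,0.0196,0,0,0,1,0,-0.4809,0.0196,0,0,0,1,0,-0.4809,0.0196,0,0,0,1,0,-0.4809,0.0196,0,0,0,1,0,-0.4809,0.0196,0,0,0])

```text
time: 3.78
tcp_pos: [0.4002, -0.2192, 0.3004]
eef_rot: [-0.001, 1.0, 0.0, -0.0]
ft_force: [0.4, 0.1, -0.1]
opening: 0.0854
grip_force: 0.0
```

```bash
python3 - <<'E'
from h import *
s=st(); c=optics.camera('wrist'); cv2.imwrite('pics/w2.png',c['image'])
np.save('w2.npy',dict(c),allow_pickle=True)
for m in names[:4]:
    for r in models.tip_of(c,m)[:3]: print(m,np.round(r['centre'],4),round(r['confidence'],2),proj(c,r['centre']).round())
E
```

```text
t 3.78 tcp [ 0.4002 -0.2192  0.3004] yawY 90.14 zax [-0.     0.001 -1.   ] q [-0.641  0.124 -0.075  1.372  0.    -0.643] F [ 0.4  0.1 -0.1] open 0.0854 grip 0.0
nails_mid [ 0.4349 -0.1852  0.0407] 0.94 [[349. 221.]]
brass_mid [ 0.7092 -0.0343  0.0339] 0.92 [[455. 415.]]
measure_mid [ 0.5443 -0.1658  0.0315] 0.93 [[362. 305.]]
block_mid [ 0.4227 -0.4487  0.0246] 0.93 [[117. 206.]]
block_mid [ 0.4349 -0.3001  0.0281] 0.84 [[248. 218.]]
```

View pics/w2.png

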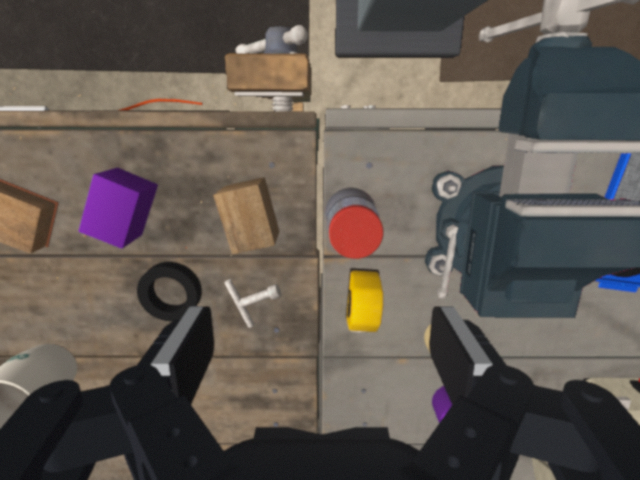

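The wrist view shows the red lid at (356,231), the yellow measure at (365,300), the wooden block at (247,215), the purple block at (119,208), and the tape roll and chuck key below them. Next I measure the red lid, the measure and the block.

```bash
python3 - <<'E'
from h import *
c=np.load('w2.npy',allow_pickle=True).item()
def blob(m,box):
    x0,y0,x1,y1=box;q=np.zeros_like(m);q[y0:y1,x0:x1]=m[y0:y1,x0:x1]
    return max(cv2.findContours(q,cv2.RETR_EXTERNAL,cv2.CHAIN_APPROX_NONE)[0],key=cv2.contourArea)
def rep(n,q,z):
    f=(pix2plane(c,q[:,0],z)[:,:2]*1000).astype(np.float32); M=cv2.moments(f)
    print(n,round(M['m10']/M['m00'],1),round(M['m01']/M['m00'],1),[np.round(a,1) for a in cv2.minAreaRect(f)])
rep('nails lid',blob(mask(c,'red'),(310,180,400,280)),.085)
rep('measure',blob(mask(c,'yellow'),(335,255,400,345)),.06)
hsv=cv2.cvtColor(c['image'],cv2.COLOR_BGR2HSV)
v=hsv[215,245];print(v, hsv[235,248], hsv[190,300])
goto([(.4365,-.183,.12,90),(.4365,-.183,.03,90)])
cv2.imwrite('pics/w2c.png',cv2.resize(c['image'][165:345,190:400],None,fx=3.3,fy=3.3,interpolation=cv2.INTER_CUBIC))
E
```

```text
nails lid 433.8 -182.5 [array([ 434.1, -182.3]), array([54.4, 53. ]), np.float64(0.2)]
measure 525.1 -167.3 [array([ 524.2, -166.5]), array([40.9, 76.5]), np.float64(87.5)]
[ 15 113 151] [ 15 110 144] [ 17  60 114]
row [-0.0363  0.037   0.1806] [-0.    0.02  0.09]
row [-0.0362  0.037   0.2706] [-0.    0.02  0.09]
```

View pics/w2c.png

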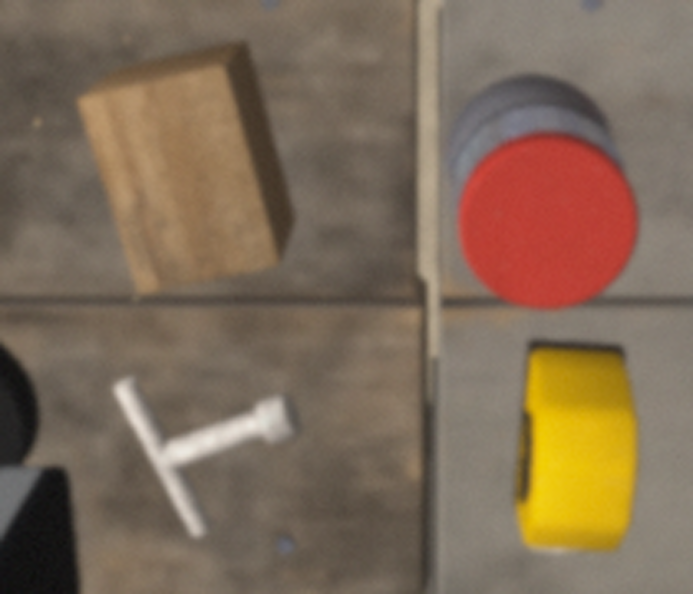

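The crop confirms the red-lid jar at crop (548,220), the wooden block at (180,180) and the yellow measure at (578,445). Next I pick up the nails jar.

Request:
play_rows(plan=[1,-0.0345,0.037,0.18,0,0,0,1,-0.0345,0.037,0.18,0,0,0,1,-0.0345,0.037,0.18,0,0,0,1,-0.0345,0.037,0.18,0,0,0,1,-0.0345,0.037,0.18,0,0,0,1,-0.0345,0.037,0.2,0,0,0,1,-0.0345,0.037,0.225,0,0,0,1,-0.0345,0.037,0.25,0,0,0,1,-0.0345,0.037,0.265,0,0,0,1,-0.0345,0.037,0.2745,0,0,0,1,-0.0345,0.037,0.2745,0,0,0,0,-0.0345,0.037,0.2745,0,0,0,0,-0.0345,0.037,0.2745,0,0,0,0,-0.0345,0.037,0.2745,0,0,0,0,-0.0345,0.037,0.2745,0,0,0,0,-0.0345,0.037,0.2745,0,0,0,0,-0.0345,0.037,0.2745,0,0,0,0,-0.0345,0.037,0.2745,0,0,0,0,-0.0345,0.037,0.2745,0,0,0])

```text
time: 5.62
tcp_pos: [0.4361, -0.1847, 0.0275]
eef_rot: [-0.0, 1.0, -0.001, 0.002]
ft_force: [-1.3, 1.0, 6.7]
opening: 0.0603
grip_force: 66.0
```

```bash
python3 - <<'E'
from h import *
st(); print('safe z'); goto([(.4345,-.182,.25,90),(.45,.05,.25,90),(.476,.167,.25,90),(.476,.167,.033,90)])
E
```

```text
t 5.62 tcp [ 0.4361 -0.1847  0.0275] yawY 90.0 zax [ 0.003 -0.002 -1.   ] q [-0.535  0.347 -0.541  0.679  0.    -0.535] F [-1.3  1.   6.7] open 0.0603 grip 66.0
safe z
row [ 0.0009  0.0024 -0.2225] [-0.09  0.18  0.  ]
row [-0.0146  0.2344 -0.2228] [-0.09  0.18  0.  ]
row [-0.0406  0.3514 -0.2229] [-0.09  0.18  0.  ]
row [-0.0399  0.3517 -0.0059] [-0.09  0.18  0.  ]
```

Request:
play_rows(plan=[0,0,0,-0.04,0,0,0,0,0,0,-0.08,0,0,0,0,0,0,-0.12,0,0,0,0,0,0,-0.16,0,0,0,0,0,0,-0.2,0,0,0,0,0,0,-0.23,0,0,0,0,-0.0025,0.04,-0.23,0,0,0,0,-0.005,0.08,-0.23,0,0,0,0,-0.0075,0.12,-0.23,0,0,0,0,-0.01,0.16,-0.23,0,0,0,0,-0.0125,0.2,-0.23,0,0,0,0,-0.02,0.24,-0.23,0,0,0,0,-0.03,0.28,-0.23,0,0,0,0,-0.035,0.32,-0.23,0,0,0,0,-0.04,0.35,-0.23,0,0,0,0,-0.04,0.35,-0.23,0,0,0,0,-0.04,0.35,-0.23,0,0,0])

```text
time: 7.03
tcp_pos: [0.4741, 0.1674, 0.2555]
eef_rot: [-0.002, 1.0, -0.0, -0.0]
ft_force: [-0.4, 0.1, -2.7]
opening: 0.0606
grip_force: 67.3
```

```bash
python3 - <<'E'
from h import *
st(); goto([(.476,.167,.12,90),(.476,.167,.034,90)])
c=optics.camera('wrist')
for r in models.tip_of(c,'nails_mid')[:2]: print(r)
cv2.imwrite('pics/w3.png',c['image'])
E
```

```text
t 7.03 tcp [0.4741 0.1674 0.2555] yawY 90.2 zax [-0.001 -0.001 -1.   ] q [ 0.213  0.225 -0.067  1.28  -0.     0.21 ] F [-0.4  0.1 -2.7] open 0.0606 grip 67.3
row [-0.002  -0.0004  0.1355] [-0.03 -0.04  0.2 ]
row [-0.0021 -0.0003  0.2215] [-0.03 -0.04  0.2 ]
```

View pics/w3.png

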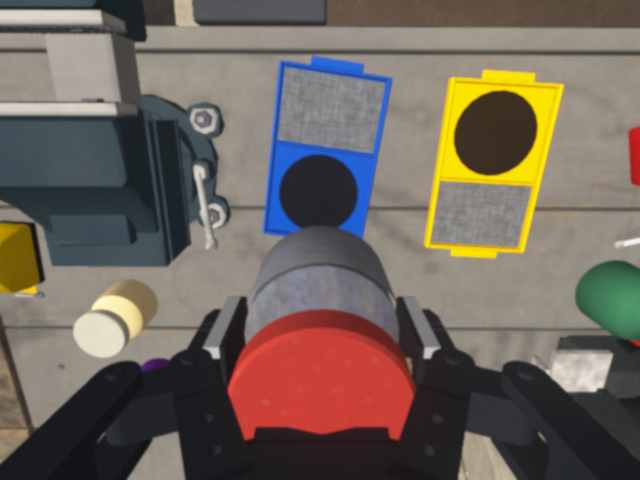

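Request:
play_rows(plan=[0,-0.002,0,0.04,0,0,0,0,-0.002,0,0.08,0,0,0,0,-0.002,0,0.12,0,0,0,0,-0.002,0,0.15,0,0,0,0,-0.002,0,0.18,0,0,0,0,-0.002,0,0.2,0,0,0,0,-0.002,0,0.21,0,0,0,0,-0.002,0,0.216,0,0,0,0,-0.002,0,0.2195,0,0,0,0,-0.002,0,0.2215,0,0,0,0,-0.002,0,0.2215,0,0,0])

```text
time: 8.05
tcp_pos: [0.4776, 0.1661, 0.0354]
eef_rot: [0.0, 1.0, 0.0, 0.001]
ft_force: [0.2, -1.0, -2.4]
opening: 0.0606
grip_force: 67.3
```

```bash
python3 - <<'E'
from h import *
st()
E
```

```text
t 8.05 tcp [0.4776 0.1661 0.0354] yawY 89.98 zax [ 0.002  0.    -1.   ] q [ 0.209  0.391 -0.445  0.733  0.     0.21 ] F [ 0.2 -1.  -2.4] open 0.0606 grip 67.3
```

Still 2 mm above the pad. I lower it gently, open and rise.

Request:
play_rows(plan=[0,0.001,0,0.001,0,0,0,0,0.001,0,0.002,0,0,0,0,0.001,0,0.002,0,0,0,1,0.001,0,0.002,0,0,0,1,0.001,0,0.002,0,0,0,1,0.001,0,0.002,0,0,0,1,0.001,0,0.002,0,0,0,1,0.001,0,0.002,0,0,0,1,0.001,0,-0.01,0,0,0,1,0.001,0,-0.04,0,0,0,1,0.001,0,-0.08,0,0,0,1,0.001,0,-0.12,0,0,0,1,0.001,0,-0.16,0,0,0,1,0.001,0,-0.2,0,0,0,1,0.001,0,-0.24,0,0,0,1,0.001,0,-0.265,0,0,0,1,0.001,0,-0.265,0,0,0])

```text
time: 9.47
tcp_pos: [0.4783, 0.1668, 0.3058]
eef_rot: [-0.0, 1.0, 0.001, 0.005]
ft_force: [1.6, 0.1, 0.9]
opening: 0.0849
grip_force: 0.0
```

```bash
python3 - <<'E'
from h import *
s=st(); 
c=optics.camera('wrist'); 
q=max(cv2.findContours(mask(c,'red'),cv2.RETR_EXTERNAL,cv2.CHAIN_APPROX_NONE)[0],key=cv2.contourArea)
f=(pix2plane(c,q[:,0],.091)[:,:2]*1000).astype(np.float32);print(cv2.minAreaRect(f))
for r in models.tip_of(c,'nails_mid')[:2]: print(r)
print('measure from top')
t=optics.camera('top')
for z in (.05,.06):
  k=mask(t,'yellow');m=np.zeros_like(k);m[240:290,355:395]=k[240:290,355:395]
  q=max(cv2.findContours(m,cv2.RETR_EXTERNAL,cv2.CHAIN_APPROX_NONE)[0],key=cv2.contourArea)
  print(cv2.minAreaRect((pix2plane(t,q[:,0],z)[:,:2]*1000).astype(np.float32)),cv2.boundingRect(q))
goto([(.45,-.165,.28,90),(.47,-.165,.28,2)])
E
```

```text
t 9.47 tcp [0.4783 0.1668 0.3058] yawY 90.01 zax [ 0.011  0.002 -1.   ] q [0.21  0.217 0.052 1.395 0.    0.21 ] F [1.6 0.1 0.9] open 0.0849 grip 0.0
((427.3486022949219, 443.13446044921875), (56.54795837402344, 37.83364486694336), 15.321183204650879)
measure from top
((548.8638916015625, -163.74118041992188), (35.584712982177734, 76.48135375976562), 89.0333251953125) (367, 251, 15, 31)
((548.023681640625, -162.94761657714844), (35.34454345703125, 75.9651870727539), 89.03330993652344) (367, 251, 15, 31)
row [ 0.0255 -0.3311  0.0189] [-0.   -0.02  0.  ]
row [ 0.0055 -0.3311  0.0189] [-1.0e-02 -1.0e-02  8.8e+01]
```

Request:
play_rows(plan=[1,0.025,-0.331,0.02,0,0,0,1,0.025,-0.331,0.02,0,0,0,1,0.025,-0.331,0.02,0,0,0,1,0.025,-0.331,0.02,0,0,0,1,0.025,-0.331,0.02,0,0,0,1,0.025,-0.331,0.02,0,0,0,1,0.025,-0.331,0.02,0,0,0,1,0.025,-0.331,0.02,0,0,0,1,0.025,-0.331,0.02,0,0,0,1,0.025,-0.331,0.02,0,0,0,1,0.025,-0.331,0.02,0,0,0,1,0.025,-0.331,0.02,0,0,0])

```text
time: 10.62
tcp_pos: [0.4501, -0.1634, 0.2785]
eef_rot: [-0.001, 1.0, 0.001, -0.001]
ft_force: [-0.5, -0.1, 0.5]
opening: 0.0853
grip_force: 0.0
```

```bash
python3 - <<'E'
from h import *
s=st(); 
c=optics.camera('wrist'); np.save('w4.npy',dict(c),allow_pickle=True)
cam=c['world_from_camera'][:3,3]; print(cam)
for r in models.tip_of(c,'measure_mid')[:2]: print(r, proj(c,r['centre']))
u,v=map(int,proj(c,[.547,-.165,.05])[0])
cv2.imwrite('pics/w4.png',cv2.resize(c['image'][v-70:v+70,u-90:u+90],None,fx=4,fy=4,interpolation=cv2.INTER_CUBIC)); print(u-90,v-70)
E
```

```text
t 10.62 tcp [ 0.4501 -0.1634  0.2785] yawY 90.09 zax [-0.002  0.001 -1.   ] q [-4.810e-01  1.730e-01 -7.200e-02  1.327e+00  1.000e-03 -4.830e-01] F [-0.5 -0.1  0.5] open 0.0853 grip 0.0
[ 0.3685632  -0.16152833  0.42066217]
{'centre': [0.5444, -0.1641, 0.0316], 'confidence': 0.56} [[317.83970783 275.40338533]]
226 214
```

View pics/w4.png

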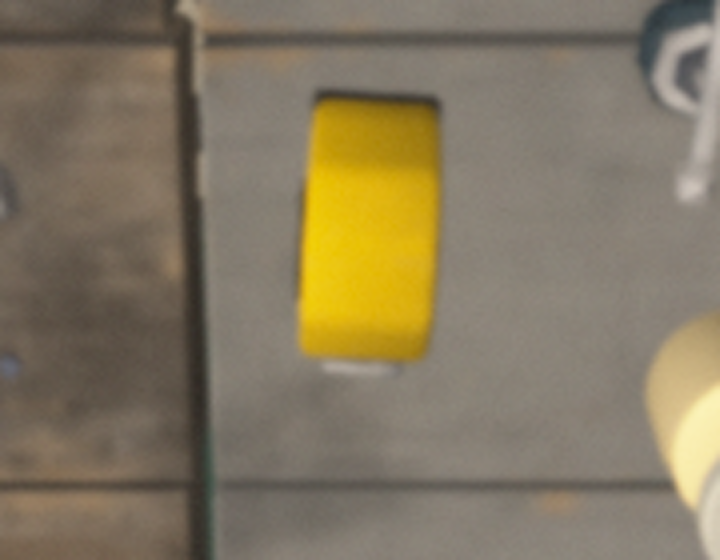

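```bash
python3 - <<'E'
from h import *
c=np.load('w4.npy',allow_pickle=True).item()
o=np.array([226,214])
g=lambda u,v,z:print((u,v,z),pix2plane(c,o+np.array([u,v])/4,z).round(4)[0])
g(378,95,0);g(378,95,.005);g(308,168,.06);g(440,168,.06);g(365,357,.06);g(365,357,.045);g(300,350,.06);g(430,355,.06);g(360,373,.005);g(304,262,.06);g(435,262,.06)
goto([(.545,-.166,.1,87.5),(.545,-.166,.02,87.5)])
E
```

```text
(378, 95, 0) [ 0.5104 -0.1612  0.    ]
(378, 95, 0.005) [ 0.5087 -0.1612  0.005 ]
(308, 168, 0.06) [ 0.5099 -0.1791  0.06  ]
(440, 168, 0.06) [ 0.5099 -0.1453  0.06  ]
(365, 357, 0.06) [ 0.564  -0.1646  0.06  ]
(365, 357, 0.045) [ 0.5722 -0.1647  0.045 ]
(300, 350, 0.06) [ 0.562  -0.1819  0.06  ]
(430, 355, 0.06) [ 0.5634 -0.1472  0.06  ]
(360, 373, 0.005) [ 0.5994 -0.1666  0.005 ]
(304, 262, 0.06) [ 0.5363 -0.1805  0.06  ]
(435, 262, 0.06) [ 0.5362 -0.1462  0.06  ]
row [-0.0945 -0.003   0.179 ] [ 0.04 -0.03  2.65]
row [-0.0946 -0.0031  0.259 ] [ 0.04 -0.03  2.65]
```

Request:
play_rows(plan=[1,-0.04,-0.001,0.03,0,0,2.6,1,-0.08,-0.001,0.07,0,0,2.6,1,-0.095,-0.001,0.11,0,0,2.6,1,-0.095,-0.001,0.15,0,0,2.6,1,-0.095,-0.001,0.18,0,0,2.6,1,-0.095,-0.001,0.2,0,0,2.6,1,-0.095,-0.001,0.22,0,0,2.6,1,-0.095,-0.001,0.24,0,0,2.6,1,-0.095,-0.001,0.255,0,0,2.6,1,-0.095,-0.001,0.2635,0,0,2.6,1,-0.095,-0.001,0.2635,0,0,2.6,0,-0.095,-0.001,0.2635,0,0,2.6,0,-0.095,-0.001,0.2635,0,0,2.6,0,-0.095,-0.001,0.2635,0,0,2.6,0,-0.095,-0.001,0.2635,0,0,2.6,0,-0.095,-0.001,0.2635,0,0,2.6,0,-0.095,-0.001,0.2635,0,0,2.6,0,-0.095,-0.001,0.2635,0,0,2.6,0,-0.095,-0.001,0.2635,0,0,2.6])

```text
time: 12.3
tcp_pos: [0.5467, -0.1664, 0.0172]
eef_rot: [0.023, 1.0, -0.0, 0.001]
ft_force: [-1.0, -0.4, 6.8]
opening: 0.0355
grip_force: 60.7
```

```bash
python3 - <<'E'
from h import *
st(); goto([(.5455,-.164,.25,87.5),(.46,-.164,.25,87.5),(.45,.05,.25,87.5),(.393,.178,.25,172.2),(.393,.178,.25,-7.8)])
E
```

```text
t 12.3 tcp [ 0.5467 -0.1664  0.0172] yawY 87.39 zax [ 0.003 -0.001 -1.   ] q [-0.407  0.521 -0.282  0.765  0.    -0.361] F [-1.  -0.4  6.8] open 0.0355 grip 60.7
row [ 0.0007  0.0022 -0.2328] [-0.04  0.15 -0.11]
row [ 0.0862 -0.0017 -0.233 ] [-0.04  0.15 -0.11]
row [ 0.1059  0.2116 -0.2332] [-0.04  0.15 -0.11]
row [ 0.1686  0.3369 -0.2335] [ -0.15   0.09 -84.81]
row [ 0.1686  0.3369 -0.2335] [ -0.15   0.09 -84.81]
```

Request:
play_rows(plan=[0,0,0,-0.04,0,0,0,0,0,0,-0.08,0,0,0,0,0,0,-0.12,0,0,0,0,0.01,0,-0.16,0,0,0,0,0.03,0,-0.195,0,0,0,0,0.05,0,-0.225,0,0,-5,0,0.08,0.02,-0.235,0,0,-10,0,0.09,0.06,-0.235,0,0,-16,0,0.1,0.1,-0.235,0,0,-22,0,0.11,0.14,-0.235,0,0,-29,0,0.12,0.18,-0.235,0,0,-36,0,0.13,0.22,-0.235,0,0,-43,0,0.145,0.255,-0.235,0,0,-50,0,0.155,0.285,-0.235,0,0,-57,0,0.165,0.31,-0.235,0,0,-64,0,0.1686,0.33,-0.235,0,0,-71,0,0.1686,0.3369,-0.235,0,0,-78,0,0.1686,0.3369,-0.235,0,0,-84.8,0,0.1686,0.3369,-0.235,0,0,-84.8,0,0.1686,0.3369,-0.235,0,0,-84.8])

```text
time: 13.97
tcp_pos: [0.3918, 0.1782, 0.2505]
eef_rot: [-0.656, 0.754, 0.0, -0.001]
ft_force: [0.6, 0.0, -2.3]
opening: 0.0354
grip_force: 61.3
```

```bash
python3 - <<'E'
from h import *
st(); goto([(.393,.1775,.026,172.1)])
c=optics.camera('wrist');cv2.imwrite('pics/w5.png',c['image']);np.save('w5.npy',dict(c),allow_pickle=True)
E
```

```text
t 13.97 tcp [0.3918 0.1782 0.2505] yawY 172.04 zax [-0.001 -0.    -1.   ] q [ 0.279  0.08  -0.253  1.239 -0.    -1.153] F [ 0.6  0.  -2.3] open 0.0354 grip 61.3
row [ 0.0004 -0.0015  0.2245] [ 0.06 -0.03 -0.06]
```

View pics/w5.png

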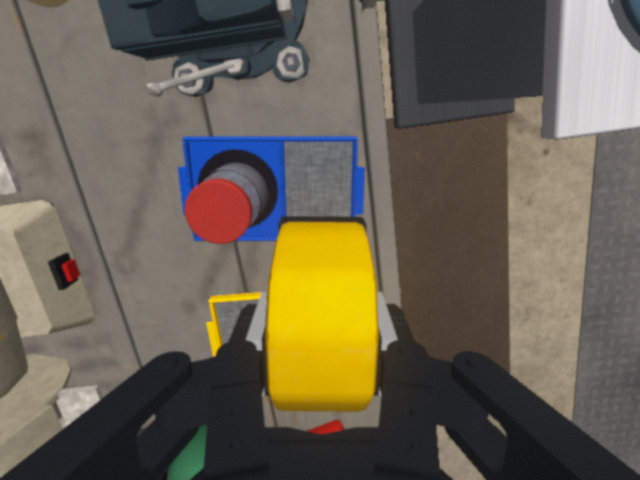

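Request:
play_rows(plan=[0,0,-0.0015,0.04,0,0,0,0,0,-0.0015,0.08,0,0,0,0,0,-0.0015,0.12,0,0,0,0,0,-0.0015,0.15,0,0,0,0,0,-0.0015,0.175,0,0,0,0,0,-0.0015,0.195,0,0,0,0,0,-0.0015,0.207,0,0,0,0,0,-0.0015,0.214,0,0,0,0,0,-0.0015,0.214,0,0,0,0,0,-0.0015,0.214,0,0,0])

```text
time: 14.85
tcp_pos: [0.3941, 0.1779, 0.0372]
eef_rot: [-0.657, 0.754, 0.0, 0.0]
ft_force: [0.5, -0.4, -2.9]
opening: 0.0354
grip_force: 61.2
```

```bash
python3 - <<'E'
from h import *
st(); goto([(.393,.1775,.024,172.1)])
c=optics.camera('wrist');cv2.imwrite('pics/w6.png',c['image'])
k=mask(c,'red');n=max(cv2.findContours(k,cv2.RETR_EXTERNAL,cv2.CHAIN_APPROX_NONE)[0],key=cv2.contourArea)
print(cv2.minAreaRect((pix2plane(c,n[:,0],.091)[:,:2]*1000).astype(np.float32)))
E
```

```text
t 14.85 tcp [0.3941 0.1779 0.0372] yawY 172.12 zax [-0.  0. -1.] q [ 0.277  0.266 -0.629  0.675  0.    -1.156] F [ 0.5 -0.4 -2.9] open 0.0354 grip 61.2
row [0.0006 0.0011 0.0132] [0.   0.   0.02]
((473.75616455078125, 160.1659393310547), (61.55720520019531, 36.038848876953125), 31.494882583618164)
```

View pics/w6.png

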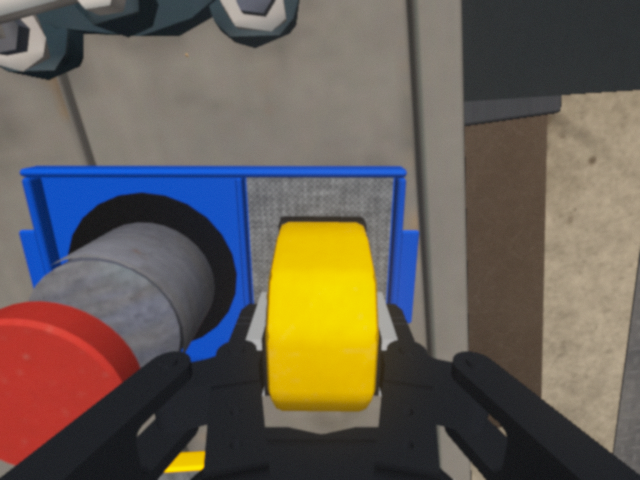

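```bash
python3 - <<'E'
from h import *
c=optics.camera('wrist')
for u,v,z in [(281,218,.02),(366,218,.02),(247,218,.006),(247,218,.012),(392,218,.006),(247,178,.006),(392,178,.006),(320,178,.006),(320,178,.012),(320,167,.012)]: print(u,v,z,pix2plane(c,(u,v),z)[0].round(4))
ax=np.array([np.cos(np.radians(172.1)),np.sin(np.radians(172.1))]);
for u,v,z in [(281,218,.02),(366,218,.02),(247,218,.006),(392,218,.006)]: print('along tray y', (pix2plane(c,(u,v),z)[0][:2]-[.393,.178])@ax*1000)
E
```

```text
281 218 0.02 [0.4061 0.1429 0.02  ]
366 218 0.02 [0.3691 0.148  0.02  ]
247 218 0.006 [0.4243 0.1444 0.006 ]
247 218 0.012 [0.4228 0.1429 0.012 ]
392 218 0.006 [0.3557 0.1538 0.006 ]
247 178 0.006 [0.4205 0.1256 0.006 ]
392 178 0.006 [0.3542 0.1347 0.006 ]
320 178 0.006 [0.3871 0.1302 0.006 ]
320 178 0.012 [0.3869 0.1291 0.012 ]
320 167 0.012 [0.3863 0.1243 0.012 ]
along tray y -17.78518077078492
along tray y 19.532396084008546
along tray y -35.592794432131484
along tray y 33.651008387512505
```

Request:
play_rows(plan=[0,0.0045,-0.001,0,0,0,0,0,0.0045,-0.001,0.003,0,0,0,0,0.0045,-0.001,0.006,0,0,0,0,0.0045,-0.001,0.009,0,0,0,0,0.0045,-0.001,0.011,0,0,0,0,0.0045,-0.001,0.013,0,0,0,0,0.0045,-0.001,0.013,0,0,0])

```text
time: 15.53
tcp_pos: [0.394, 0.1735, 0.0235]
eef_rot: [-0.657, 0.754, 0.0, -0.0]
ft_force: [-0.3, -0.4, -2.4]
opening: 0.0354
grip_force: 61.4
```

```bash
python3 - <<'E'
from h import *
st()
E
```

```text
t 15.53 tcp [0.394  0.1735 0.0235] yawY 172.21 zax [-0.001 -0.    -1.   ] q [ 0.267  0.284 -0.651  0.637  0.    -1.168] F [-0.3 -0.4 -2.4] open 0.0354 grip 61.4
```

Request:
play_rows(plan=[0,0,0,0.001,0,0,0,0,0,0,0.002,0,0,0,0,0,0,0.002,0,0,0,0,0,0,0.002,0,0,0])

```text
time: 15.87
tcp_pos: [0.3941, 0.1735, 0.0232]
eef_rot: [-0.657, 0.754, -0.0, 0.0]
ft_force: [-6.2, -1.7, 14.5]
opening: 0.0355
grip_force: 63.2
```

Request:
play_rows(plan=[0,0,0,-0.001,0,0,0,0.62,0,0,-0.001,0,0,0,0.62,0,0,-0.001,0,0,0,0.62,0,0,-0.001,0,0,0,0.62,0,0,-0.001,0,0,0,0.62,0,0,-0.01,0,0,0,0.62,0,0,-0.03,0,0,0,0.62,0,0,-0.06,0,0,0,1,0,0,-0.1,0,0,0,1,0,0,-0.14,0,0,0,1,0,0,-0.18,0,0,0,1,0,0,-0.22,0,0,0,1,0.04,0.03,-0.26,0,0,0,1,0.08,0.03,-0.28,0,0,0,1,0.12,0.03,-0.28,0,0,0,1,0.12,0.03,-0.28,0,0,0])

```text
time: 17.2
tcp_pos: [0.3481, 0.0562, 0.3049]
eef_rot: [-0.657, 0.754, -0.002, 0.001]
ft_force: [0.6, 1.5, 0.5]
opening: 0.0856
grip_force: 0.0
```

```bash
python3 - <<'E'
from h import *
st()
c=optics.camera('top');cv2.imwrite('pics/t7.png',cv2.resize(c['image'][240:360,150:420],None,fx=2.9,fy=2.9,interpolation=cv2.INTER_CUBIC))
goto([(.50,.03,.29,90)])
E
```

```text
t 17.2 tcp [0.3481 0.0562 0.3049] yawY 172.14 zax [ 0.005 -0.002 -1.   ] q [-0.019 -0.092 -0.284  1.374 -0.002 -1.452] F [0.6 1.5 0.5] open 0.0856 grip 0.0
row [ 0.0033 -0.1539  0.0155] [-3.300e-01  8.000e-02  8.199e+01]
```

View pics/t7.png

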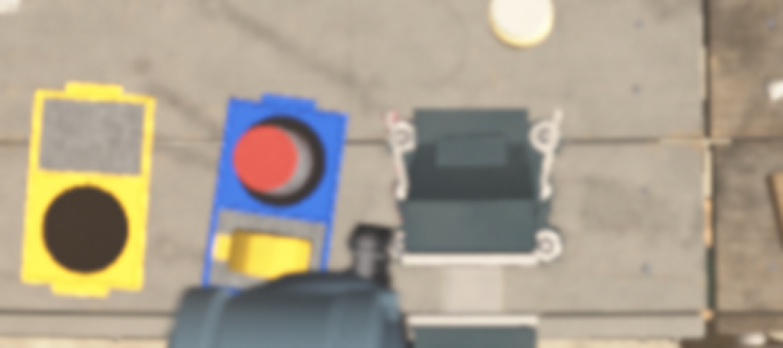

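The top view shows the nails jar on the blue pad at (268,160) and the measure in the blue bay at (265,252). I'll check both again later. Next is the brass jar.

Request:
play_rows(plan=[1,0.003,-0.04,0.01,0,0,7,1,0.003,-0.08,0.015,0,0,14,1,0.003,-0.12,0.015,0,0,21,1,0.003,-0.154,0.015,0,0,28,1,0.003,-0.154,0.015,0,0,35,1,0.003,-0.154,0.015,0,0,42,1,0.003,-0.154,0.015,0,0,49,1,0.003,-0.154,0.015,0,0,56,1,0.003,-0.154,0.015,0,0,63,1,0.003,-0.154,0.015,0,0,70,1,0.003,-0.154,0.015,0,0,77,1,0.003,-0.154,0.015,0,0,82,1,0.003,-0.154,0.015,0,0,82])

```text
time: 18.33
tcp_pos: [0.5005, 0.0348, 0.2875]
eef_rot: [-0.001, 1.0, -0.0, 0.0]
ft_force: [-0.3, -0.7, -0.2]
opening: 0.0854
grip_force: 0.0
```

```bash
python3 - <<'E'
from h import *
st(); c=optics.camera('wrist')
for r in models.tip_of(c,'brass_mid')[:3]: print(r,proj(c,r['centre']))
u,v=map(int,proj(c,[.604,-.051,.075])[0])
cv2.imwrite('pics/w8.png',c['image']); print(u,v)
hsv=cv2.cvtColor(c['image'],cv2.COLOR_BGR2HSV); print(hsv[v-30:v+31:10,u-30:u+31:15].tolist())
np.save('w8.npy',dict(c),allow_pickle=True)
E
```

```text
t 18.33 tcp [0.5005 0.0348 0.2875] yawY 90.12 zax [ 0.001 -0.    -1.   ] q [-0.057  0.217  0.005  1.358 -0.    -0.059] F [-0.3 -0.7 -0.2] open 0.0854 grip 0.0
{'centre': [0.6109, -0.0499, 0.0362], 'confidence': 0.76} [[245.00812024 285.94661715]]
{'centre': [0.7105, -0.033, 0.0353], 'confidence': 0.64} [[263.7418217  358.86047857]]
236 296
[[[15, 27, 130], [16, 31, 125], [25, 83, 247], [23, 91, 239], [18, 92, 111]], [[18, 35, 131], [20, 80, 198], [20, 40, 200], [20, 64, 120], [20, 104, 186]], [[17, 35, 130], [22, 36, 206], [20, 38, 204], [21, 36, 205], [20, 105, 199]], [[15, 33, 92], [20, 37, 206], [20, 37, 206], [19, 39, 205], [17, 58, 110]], [[15, 36, 84], [20, 37, 206], [22, 37, 205], [21, 37, 207], [18, 32, 134]], [[30, 12, 21], [21, 32, 136], [19, 39, 204], [19, 39, 157], [19, 27, 134]], [[0, 26, 20], [18, 34, 134], [21, 27, 134], [19, 30, 134], [144, 70, 91]]]
```

View pics/w8.png

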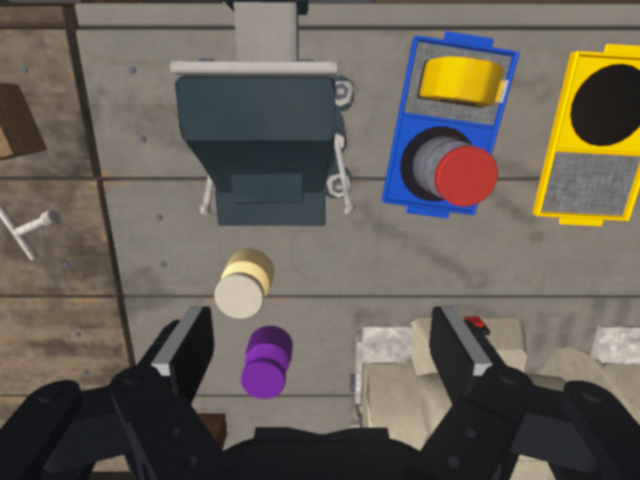

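The wrist view shows the pale lid at (239,296) and the purple look-alike at (263,378). I take the pale one. The measure and the nails jar sit well in the blue tray.

```bash
python3 - <<'E'
from h import *
c=np.load('w8.npy',allow_pickle=True).item()
hsv=cv2.cvtColor(c['image'],cv2.COLOR_BGR2HSV)
k=cv2.inRange(hsv,np.array((15,20,150)),np.array((30,60,255)));m=np.zeros_like(k);m[255:325,205:280]=k[255:325,205:280]
m=cv2.morphologyEx(m,cv2.MORPH_OPEN,np.ones((5,5),np.uint8))
q=max(cv2.findContours(m,cv2.RETR_EXTERNAL,cv2.CHAIN_APPROX_NONE)[0],key=cv2.contourArea)
P=(pix2plane(c,q[:,0],.075)[:,:2]*1000).astype(np.float32);print(cv2.minEnclosingCircle(P),cv2.minAreaRect(P))
k=mask(c,'red');m=np.zeros_like(k);m[130:220,420:510]=k[130:220,420:510]
q=max(cv2.findContours(m,cv2.RETR_EXTERNAL,cv2.CHAIN_APPROX_NONE)[0],key=cv2.contourArea)
P=(pix2plane(c,q[:,0],.091)[:,:2]*1000).astype(np.float32);print('nails',cv2.minEnclosingCircle(P))
goto([(.605,-.05,.2,-10),(.605,-.05,.025,-10)])
# arm geometry fit
D=[(.377,.081,.194,.541,.231),(.167,.026,.3998,.2602,.3199),(.124,-.075,.4002,-.2192,.3004),(.347,-.541,.4361,-.1847,.0275),(.225,-.067,.4741,.1674,.2555),(.391,-.445,.4776,.1661,.0354),(.521,-.282,.5467,-.1664,.0172),(.284,-.651,.394,.1735,.0235)]
A=[];b=[]
for q2,q3,x,y,z in D:
    f=q2-q3; A+=[[np.sin(q2),np.cos(f),1,0],[np.cos(q2),-np.sin(f),0,1]]; b+=[np.hypot(x,y),z]
print(np.linalg.lstsq(np.array(A),np.array(b),rcond=None)[:2])
E
```

```text
((604.2782592773438, -49.655113220214844), 26.326322555541992) ((604.0537109375, -49.645957946777344), (51.19114303588867, 50.60688400268555), 0.14683865010738373)
nails ((474.5428771972656, 166.98388671875), 28.259017944335938)
row [-0.104  -0.0854  0.0873] [-2.000e-02  2.000e-02 -7.966e+01]
row [-0.1039 -0.0854  0.2623] [-2.000e-02  2.000e-02 -7.966e+01]
(array([ 0.62310385,  0.38892384, -0.00113827, -0.24621622]), array([0.0025652]))
```

Request:
play_rows(plan=[1,-0.03,-0.025,0,0,0,-7,1,-0.06,-0.05,0,0,0,-14,1,-0.09,-0.07,0,0,0,-21,1,-0.1035,-0.0845,0.02,0,0,-28,1,-0.1035,-0.0845,0.04,0,0,-35,1,-0.1035,-0.0845,0.06,0,0,-42,1,-0.1035,-0.0845,0.08,0,0,-49,1,-0.1035,-0.0845,0.1,0,0,-56,1,-0.1035,-0.0845,0.12,0,0,-63,1,-0.1035,-0.0845,0.14,0,0,-70,1,-0.1035,-0.0845,0.15,0,0,-77,1,-0.1035,-0.0845,0.16,0,0,-79.7,1,-0.1035,-0.0845,0.16,0,0,-79.7,1,-0.1035,-0.0845,0.18,0,0,-79.7,1,-0.1035,-0.0845,0.18,0,0,-79.7])

```text
time: 19.68
tcp_pos: [0.6028, -0.049, 0.1048]
eef_rot: [-0.642, 0.767, 0.001, -0.001]
ft_force: [-0.9, -0.2, -0.6]
opening: 0.0854
grip_force: 0.0
```

```bash
python3 - <<'E'
from h import *
st(); goto([(.6043,-.0497,.022,-10)])
E
```

```text
t 19.68 tcp [ 0.6028 -0.049   0.1048] yawY 169.89 zax [-0.003  0.001 -1.   ] q [-0.186  0.502 -0.059  1.013  0.    -1.58 ] F [-0.9 -0.2 -0.6] open 0.0854 grip 0.0
row [ 0.0004 -0.0019  0.0828] [ 0.2   0.   -0.11]
```

Request:
play_rows(plan=[1,0,-0.001,0.02,0,0,0,1,0,-0.001,0.04,0,0,0,1,0,-0.001,0.055,0,0,0,1,0,-0.001,0.07,0,0,0,1,0,-0.001,0.08,0,0,0,1,0,-0.001,0.083,0,0,0,1,0,-0.001,0.083,0,0,0,0,0,-0.001,0.083,0,0,0,0,0,-0.001,0.083,0,0,0,0,0,-0.001,0.083,0,0,0,0,0,-0.001,0.083,0,0,0,0,0,-0.001,0.083,0,0,0,0,0,-0.001,0.083,0,0,0,0,0,-0.001,0.083,0,0,0])

```text
time: 20.85
tcp_pos: [0.6067, -0.0497, 0.0256]
eef_rot: [-0.642, 0.767, -0.001, 0.001]
ft_force: [-0.1, -0.3, 6.4]
opening: 0.0556
grip_force: 64.7
```

```bash
python3 - <<'E'
from h import *
st(); goto([(.6043,-.0497,.26,170),(.46,-.03,.26,170),(.44,.15,.26,170),(.4138,.3448,.26,170)])
E
```

```text
t 20.85 tcp [ 0.6067 -0.0497  0.0256] yawY 169.9 zax [ 0.003 -0.    -1.   ] q [-0.186  0.574 -0.16   0.833  0.    -1.581] F [-0.1 -0.3  6.4] open 0.0556 grip 64.7
row [ 0.0004  0.0016 -0.2344] [-0.18  0.   -0.1 ]
row [ 0.0063  0.1471 -0.2348] [-0.18  0.   -0.1 ]
row [-0.1674  0.1983 -0.235 ] [-0.18  0.   -0.1 ]
row [-0.3546  0.2583 -0.2352] [-0.18  0.   -0.1 ]
```

Request:
play_rows(plan=[0,0,0,-0.04,0,0,0,0,0,0,-0.08,0,0,0,0,0,0,-0.12,0,0,0,0,0,0,-0.16,0,0,0,0,0,0,-0.2,0,0,0,0,0,0.02,-0.235,0,0,0,0,0,0.06,-0.235,0,0,0,0,0,0.1,-0.235,0,0,0,0,-0.01,0.14,-0.235,0,0,0,0,-0.045,0.16,-0.235,0,0,0,0,-0.085,0.172,-0.235,0,0,0,0,-0.125,0.184,-0.235,0,0,0,0,-0.165,0.197,-0.235,0,0,0,0,-0.205,0.21,-0.235,0,0,0,0,-0.245,0.222,-0.235,0,0,0,0,-0.285,0.235,-0.235,0,0,0,0,-0.32,0.247,-0.235,0,0,0,0,-0.345,0.256,-0.235,0,0,0,0,-0.355,0.258,-0.235,0,0,0,0,-0.355,0.258,-0.235,0,0,0])

```text
time: 22.52
tcp_pos: [0.4127, 0.3473, 0.2583]
eef_rot: [-0.644, 0.765, 0.0, -0.0]
ft_force: [0.7, 0.3, -2.9]
opening: 0.0562
grip_force: 65.7
```

```bash
python3 - <<'E'
from h import *
st(); goto([(.4145,.3448,.034,170)])
E
```

```text
t 22.52 tcp [0.4127 0.3473 0.2583] yawY 170.11 zax [-0.001 -0.    -1.   ] q [ 0.582  0.299  0.038  1.311  0.    -0.817] F [ 0.7  0.3 -2.9] open 0.0562 grip 65.7
row [ 0.0021 -0.0024  0.2243] [ 0.04 -0.01  0.11]
```

Request:
play_rows(plan=[0,0.002,-0.001,0.04,0,0,0,0,0.002,-0.001,0.08,0,0,0,0,0.002,-0.001,0.12,0,0,0,0,0.002,-0.001,0.15,0,0,0,0,0.002,-0.001,0.18,0,0,0,0,0.002,-0.001,0.2,0,0,0,0,0.002,-0.001,0.21,0,0,0,0,0.002,-0.001,0.217,0,0,0,0,0.002,-0.001,0.221,0,0,0,0,0.002,-0.001,0.223,0,0,0,0,0.002,-0.001,0.225,0,0,0,0,0.002,-0.001,0.225,0,0,0])

```text
time: 23.52
tcp_pos: [0.4149, 0.3436, 0.0348]
eef_rot: [-0.642, 0.767, -0.0, 0.001]
ft_force: [-0.6, 0.5, -2.1]
opening: 0.0564
grip_force: 65.7
```

Request:
play_rows(plan=[0,0,0,0.001,0,0,0,0,0,0,0.002,0,0,0,0,0,0,0.003,0,0,0,0,0,0,0.004,0,0,0,0,0,0,0.004,0,0,0])

```text
time: 23.93
tcp_pos: [0.4145, 0.3436, 0.0316]
eef_rot: [-0.642, 0.767, -0.0, 0.001]
ft_force: [-2.6, -0.9, 9.8]
opening: 0.0559
grip_force: 66.9
```

Request:
play_rows(plan=[0,0,0,-0.0005,0,0,0,1,0,0,-0.0005,0,0,0,1,0,0,-0.0005,0,0,0,1,0,0,-0.0005,0,0,0,1,0,0,-0.0005,0,0,0,1,0,0,-0.0005,0,0,0,1,0,0,-0.01,0,0,0,1,0,0,-0.04,0,0,0,1,0,0,-0.08,0,0,0,1,0,0,-0.12,0,0,0,1,0,0,-0.16,0,0,0,1,0,0,-0.2,0,0,0,1,0,0,-0.24,0,0,0,1,0,0,-0.275,0,0,0,1,0,0,-0.275,0,0,0])

```text
time: 25.18
tcp_pos: [0.4166, 0.3448, 0.3137]
eef_rot: [-0.642, 0.767, -0.001, 0.007]
ft_force: [0.8, 0.3, 1.1]
opening: 0.0856
grip_force: 0.0
```

```bash
python3 - <<'E'
from h import *
st(); goto([(.40,.1,.30,90),(.39,-.28,.30,90)])
c=np.load('w2.npy',allow_pickle=True).item()
o=np.array([190,165]);z=.05
P=np.array([pix2plane(c,o+np.array(q)/3.3,z)[0] for q in [(80,100),(225,65),(280,263),(140,295)]]);print(P.round(4),P.mean(0).round(4))
for a,b in [(0,3),(1,2),(0,1),(3,2)]: d=P[b]-P[a]; print(a,b,np.linalg.norm(d).round(4),np.degrees(np.arctan2(d[1],d[0])).round(1))
E
```

```text
t 25.18 tcp [0.4166 0.3448 0.3137] yawY 169.91 zax [ 0.011  0.007 -1.   ] q [ 0.574  0.288  0.166  1.435  0.    -0.821] F [0.8 0.3 1.1] open 0.0856 grip 0.0
row [ 0.244  -0.0265  0.0117] [-0.1   0.85 79.91]
row [ 0.6199 -0.0832  0.0087] [-0.1   0.85 79.91]
[[ 0.4043 -0.3297  0.05  ]
 [ 0.3929 -0.2827  0.05  ]
 [ 0.4597 -0.2676  0.05  ]
 [ 0.4713 -0.3152  0.05  ]] [ 0.432  -0.2988  0.05  ]
0 3 0.0685 12.2
1 2 0.0685 12.8
0 1 0.0484 103.7
3 2 0.049 103.7
```

Request:
play_rows(plan=[1,0.04,-0.008,0,0,0,4,1,0.08,-0.016,0,0,0,8,1,0.12,-0.024,0,0,0,12,1,0.16,-0.032,0,0,0,16,1,0.2,-0.041,0,0,0,20,1,0.24,-0.049,0,0,0,24,1,0.28,-0.057,0,0,0,28,1,0.32,-0.065,0,0,0,32,1,0.36,-0.073,0,0,0,36,1,0.4,-0.081,0,0,0,40,1,0.44,-0.089,0,0,0,45,1,0.48,-0.097,0,0,0,50,1,0.52,-0.106,0,0,0,55,1,0.56,-0.114,0,0,0,60,1,0.6,-0.122,0,0,0,65,1,0.631,-0.128,0.02,0,0,66.9,1,0.631,-0.128,0.06,0,0,66.9,1,0.631,-0.128,0.1,0,0,66.9,1,0.631,-0.128,0.13,0,0,66.9,1,0.631,-0.128,0.13,0,0,66.9])

```text
time: 26.85
tcp_pos: [0.4252, -0.2972, 0.1684]
eef_rot: [-0.113, 0.994, 0.005, -0.004]
ft_force: [-1.1, 1.3, -1.0]
opening: 0.0852
grip_force: 0.0
```

```bash
python3 - <<'E'
from h import *
st(); goto([(.432,-.299,.1,103),(.432,-.299,.012,103)])
c=optics.camera('wrist')
for r in models.tip_of(c,'block_mid')[:3]: print(r)
E
```

```text
t 26.85 tcp [ 0.4252 -0.2972  0.1684] yawY 102.96 zax [-0.009  0.009 -1.   ] q [-0.732  0.303 -0.191  1.09   0.    -0.959] F [-1.1  1.3 -1. ] open 0.0852 grip 0.0
row [-0.0067 -0.004   0.0683] [ 0.61 -0.42 -0.04]
row [-0.0074 -0.0049  0.1563] [ 0.61 -0.42 -0.04]
{'centre': [0.4312, -0.3061, 0.0258], 'confidence': 0.91}
{'centre': [0.427, -0.4504, 0.0211], 'confidence': 0.8}
```

Request:
play_rows(plan=[1,-0.005,-0.004,0.03,0,0,0,1,-0.005,-0.004,0.03,0,0,0,1,-0.005,-0.004,0.03,0,0,0])

```text
time: 27.2
tcp_pos: [0.4359, -0.3036, 0.1466]
eef_rot: [-0.113, 0.994, -0.0, 0.0]
ft_force: [-0.2, 0.2, -0.4]
opening: 0.0855
grip_force: 0.0
```

```bash
python3 - <<'E'
from h import *
st(); goto([(.432,-.300,.012,103)])
c=optics.camera('wrist'); print(proj(c,[[.432,-.3,.05]]))
cv2.imwrite('pics/w9.png',c['image'])
E
```

```text
t 27.2 tcp [ 0.4359 -0.3036  0.1466] yawY 103.03 zax [ 0.001 -0.001 -1.   ] q [-0.728  0.329 -0.213  1.028  0.    -0.955] F [-0.2  0.2 -0.4] open 0.0855 grip 0.0
row [0.003  0.0045 0.1346] [-0.06  0.04  0.03]
[[323.96741526 233.82467034]]
```

View pics/w9.png

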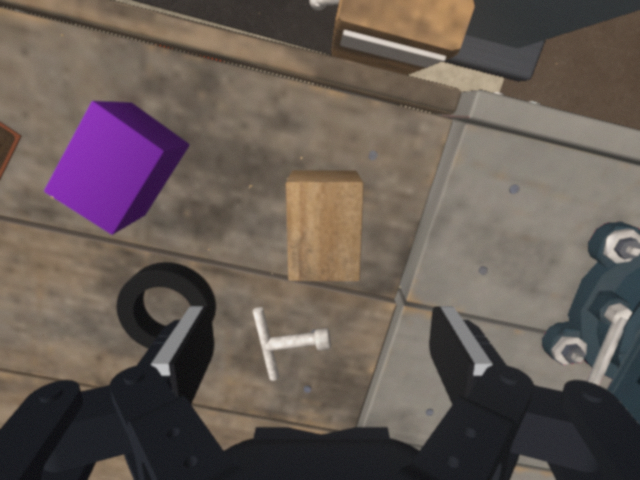

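The view shows the wooden block's top face centred at (324,231), squared to the gripper, with the purple block at (110,175) and the chuck key at (285,342) both clear of the fingers. I grasp it now.

Request:
play_rows(plan=[1,0.005,0.004,0.03,0,0,0,1,0.005,0.004,0.06,0,0,0,1,0.005,0.004,0.085,0,0,0,1,0.005,0.004,0.105,0,0,0,1,0.005,0.004,0.12,0,0,0,1,0.005,0.004,0.13,0,0,0,1,0.005,0.004,0.1355,0,0,0,1,0.005,0.004,0.1355,0,0,0,0,0.005,0.004,0.1355,0,0,0,0,0.005,0.004,0.1355,0,0,0,0,0.005,0.004,0.1355,0,0,0,0,0.005,0.004,0.1355,0,0,0,0,0.005,0.004,0.1355,0,0,0,0,0.005,0.004,0.1355,0,0,0,0,0.005,0.004,0.1355,0,0,0])

```text
time: 28.5
tcp_pos: [0.4305, -0.3015, 0.0107]
eef_rot: [-0.113, 0.994, -0.001, 0.001]
ft_force: [-0.7, -0.5, 5.6]
opening: 0.0495
grip_force: 62.6
```

```bash
python3 - <<'E'
from h import *
st(); goto([(.4345,-.299,.24,103),(.45,0,.24,103),(.4983,.3403,.24,177),(.4983,.3403,.24,-3)])
E
```

```text
t 28.5 tcp [ 0.4305 -0.3015  0.0107] yawY 103.0 zax [ 0.002 -0.002 -1.   ] q [-0.732  0.454 -0.42   0.694  0.    -0.959] F [-0.7 -0.5  5.6] open 0.0495 grip 62.6
row [-0.0048  0.001  -0.2293] [-0.13  0.1   0.  ]
row [-0.0872  0.2889 -0.2298] [-0.13  0.1   0.  ]
row [-0.2108  0.6096 -0.2303] [ -0.18   0.   -74.  ]
row [-0.2108  0.6096 -0.2303] [ -0.18   0.   -74.  ]
```

Request:
play_rows(plan=[0,0,0,-0.04,0,0,0,0,0,0,-0.08,0,0,0,0,0,0,-0.12,0,0,0,0,0,0,-0.16,0,0,0,0,0,0.01,-0.2,0,0,0,0,-0.01,0.04,-0.23,0,0,0,0,-0.02,0.08,-0.235,0,0,0,0,-0.03,0.12,-0.235,0,0,-5,0,-0.045,0.16,-0.235,0,0,-10,0,-0.055,0.2,-0.235,0,0,-15,0,-0.07,0.24,-0.235,0,0,-20,0,-0.085,0.28,-0.235,0,0,-26,0,-0.1,0.32,-0.235,0,0,-32,0,-0.115,0.355,-0.235,0,0,-38,0,-0.125,0.39,-0.235,0,0,-44,0,-0.135,0.425,-0.235,0,0,-50,0,-0.145,0.46,-0.235,0,0,-56,0,-0.155,0.495,-0.235,0,0,-62,0,-0.165,0.53,-0.235,0,0,-68,0,-0.17,0.56,-0.235,0,0,-74])

```text
time: 30.17
tcp_pos: [0.4689, 0.2858, 0.2443]
eef_rot: [-0.691, 0.723, 0.0, 0.0]
ft_force: [1.0, -0.9, -1.5]
opening: 0.0494
grip_force: 62.6
```

```bash
python3 - <<'E'
from h import *
st(); goto([(.4983,.3403,.24,177),(.4983,.3403,.03,177)])
E
```

```text
t 30.17 tcp [0.4689 0.2858 0.2443] yawY 177.36 zax [ 0.  0. -1.] q [ 0.432  0.321  0.033  1.283  0.    -1.093] F [ 1.  -0.9 -1.5] open 0.0494 grip 62.6
row [-0.0558 -0.0268  0.0043] [-0.01  0.03  0.36]
row [-0.0557 -0.0268  0.2143] [-0.01  0.03  0.36]
```

Request:
play_rows(plan=[0,-0.03,-0.015,0,0,0,0.3,0,-0.055,-0.0265,0,0,0,0.3,0,-0.055,-0.0265,0,0,0,0.3,0,-0.055,-0.0265,0.03,0,0,0.3,0,-0.055,-0.0265,0.07,0,0,0.3,0,-0.055,-0.0265,0.11,0,0,0.3,0,-0.055,-0.0265,0.15,0,0,0.3,0,-0.055,-0.0265,0.18,0,0,0.3,0,-0.055,-0.0265,0.2,0,0,0.3,0,-0.055,-0.0265,0.212,0,0,0.3,0,-0.055,-0.0265,0.212,0,0,0.3,0,-0.055,-0.0265,0.212,0,0,0.3])

```text
time: 31.17
tcp_pos: [0.4976, 0.3361, 0.032]
eef_rot: [-0.686, 0.727, 0.0, -0.001]
ft_force: [0.5, -0.1, -0.4]
opening: 0.0491
grip_force: 62.7
```

```bash
python3 - <<'E'
from h import *
st(); goto([(.4983,.3403,.017,177)])
c=optics.camera('wrist');cv2.imwrite('pics/w10.png',c['image']);np.save('w10.npy',dict(c),allow_pickle=True)
E
```

```text
t 31.17 tcp [0.4976 0.3361 0.032 ] yawY 176.68 zax [-0.002 -0.001 -1.   ] q [ 0.488  0.558 -0.171  0.844 -0.    -1.024] F [ 0.5 -0.1 -0.4] open 0.0491 grip 62.7
row [-0.0043 -0.0005  0.015 ] [ 0.1  -0.07 -0.32]
```

View pics/w10.png

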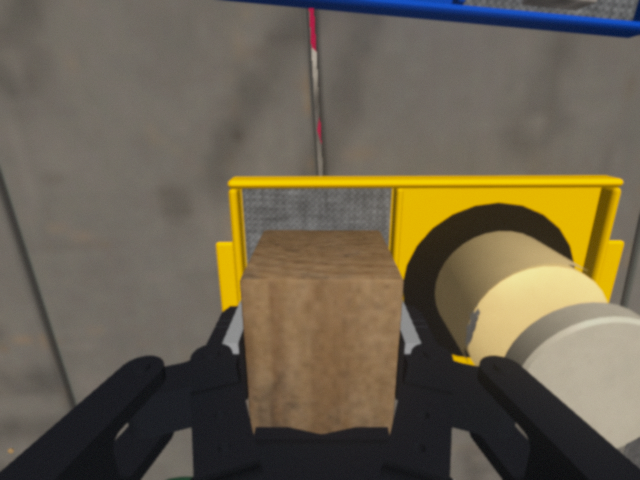

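```bash
python3 - <<'E'
from h import *
c=np.load('w10.npy',allow_pickle=True).item()
a=np.radians(-3); ty=np.array([np.cos(a),np.sin(a)]); tx=np.array([np.cos(a-np.pi/2),np.sin(a-np.pi/2)])
for u,v,z in [(264,231,.0213),(380,231,.0213),(243,215,.006),(391,215,.006),(320,187,.006),(320,187,.012),(320,231,.0213)]:
    p=pix2plane(c,(u,v),z)[0][:2]-[.4983,.3403]; print(u,v,z,'ty',(p@ty*1000).round(1),'tx',(p@tx*1000).round(1))
E
```

```text
264 231 0.0213 ty 22.2 tx 33.9
380 231 0.0213 ty -27.1 tx 33.6
243 215 0.006 ty 33.9 tx 36.8
391 215 0.006 ty -34.3 tx 36.4
320 187 0.006 ty -1.6 tx 49.6
320 187 0.012 ty -1.7 tx 50.8
320 231 0.0213 ty -1.6 tx 33.7
```

Request:
play_rows(plan=[0,0,-0.0017,0,0,0,-0.3,0,0,-0.0017,0.004,0,0,-0.3,0,0,-0.0017,0.008,0,0,-0.3,0,0,-0.0017,0.011,0,0,-0.3,0,0,-0.0017,0.013,0,0,-0.3,0,0,-0.0017,0.015,0,0,-0.3,0,0,-0.0017,0.0165,0,0,-0.3,0,0,-0.0017,0.0165,0,0,-0.3])

```text
time: 31.88
tcp_pos: [0.5001, 0.3368, 0.0168]
eef_rot: [-0.688, 0.725, -0.0, 0.0]
ft_force: [-1.5, -2.3, 6.5]
opening: 0.0492
grip_force: 63.2
```

Request:
play_rows(plan=[0,0,0,-0.0005,0,0,0,0.72,0,0,-0.0005,0,0,0,0.72,0,0,-0.0005,0,0,0,0.72,0,0,-0.0005,0,0,0,0.72,0,0,-0.0005,0,0,0,0.72,0,0,-0.01,0,0,0,0.72,0,0,-0.03,0,0,0,0.72,0,0,-0.06,0,0,0,1,0,0,-0.1,0,0,0,1,0,0,-0.14,0,0,0,1,0.01,0.02,-0.18,0,0,7,1,0.03,0.04,-0.215,0,0,14,1,0.05,0.06,-0.25,0,0,21,1,0.07,0.08,-0.28,0,0,28,1,0.082,0.096,-0.3,0,0,35,1,0.082,0.096,-0.3,0,0,42,1,0.082,0.096,-0.3,0,0,49,1,0.082,0.096,-0.3,0,0,56,1,0.082,0.096,-0.3,0,0,63,1,0.082,0.096,-0.3,0,0,70])

```text
time: 33.55
tcp_pos: [0.3995, 0.2597, 0.3167]
eef_rot: [-0.145, 0.989, 0.0, 0.0]
ft_force: [0.4, 0.4, -0.3]
opening: 0.0858
grip_force: 0.0
```

Request:
play_rows(plan=[1,0,0,0,0,0,7,1,0,0,0,0,0,14,1,0,0,0,0,0,17,1,0,0,0,0,0,17,1,0,0,0,0,0,17])

```text
time: 33.97
tcp_pos: [0.3997, 0.2598, 0.3163]
eef_rot: [-0.001, 1.0, 0.0, 0.0]
ft_force: [-0.0, -0.3, 0.0]
opening: 0.0855
grip_force: 0.0
```

```bash
python3 - <<'E'
from h import *
st()
c=optics.camera('wrist');cv2.imwrite('pics/w11.png',cv2.resize(c['image'][110:310,180:460],None,fx=2.8,fy=2.8,interpolation=cv2.INTER_CUBIC));np.save('w11.npy',dict(c),allow_pickle=True)
for m in ['nails_mid','brass_mid','measure_mid','block_mid','tray_blue','tray_yellow']:
    for r in models.tip_of(c,m)[:1]: print(m,r)
E
```

```text
t 33.97 tcp [0.3997 0.2598 0.3163] yawY 90.1 zax [ 0.  0. -1.] q [0.443 0.166 0.016 1.42  0.    0.441] F [-0.  -0.3  0. ] open 0.0855 grip 0.0
nails_mid {'centre': [0.4785, 0.1682, 0.0463], 'confidence': 0.81}
brass_mid {'centre': [0.4154, 0.3402, 0.0404], 'confidence': 0.91}
measure_mid {'centre': [0.3917, 0.1757, 0.0376], 'confidence': 0.92}
block_mid {'centre': [0.5024, 0.3377, 0.0315], 'confidence': 0.89}
tray_blue {'centre': [0.4448, 0.1681, 0.0007], 'confidence': 0.79}
tray_yellow {'centre': [0.4535, 0.3417, -0.0017], 'confidence': 0.6}
```

View pics/w11.png

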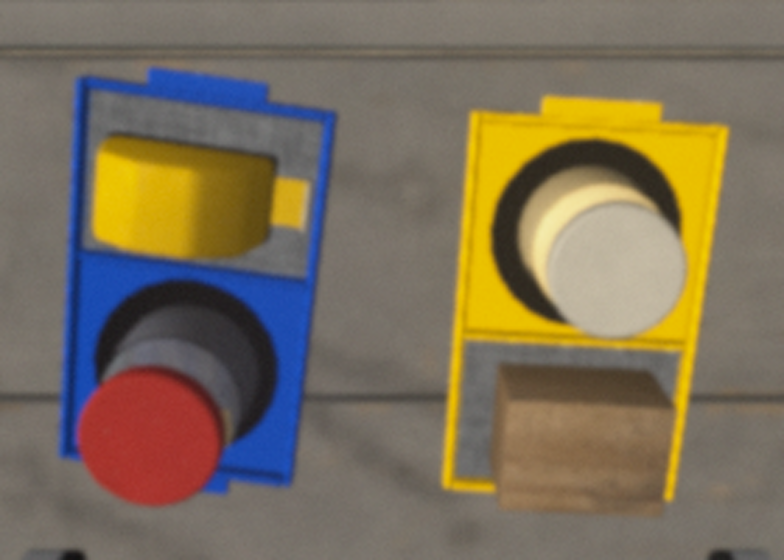

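```bash
python3 - <<'E'
from h import *
c=np.load('w11.npy',allow_pickle=True).item()
o=np.array([180,110])
F=lambda u,v,z:pix2plane(c,o+(np.array([u,v])+.5)/2.8-.5,z)[0][:2]*1000
def T(name,pts,org,yaw):
    a=np.radians(yaw);ex=np.array([np.cos(a),np.sin(a)]);ey=np.array([-ex[1],ex[0]])
    for u,v,z in pts:
        p=F(u,v,z)-org; print(name,(u,v,z),'tx',(p@ex).round(1),'ty',(p@ey).round(1))
T('block top',[(495,408,.056),(672,408,.056),(664,515,.056),(495,510,.056),(500,367,.006),(650,367,.006)],[498.3,340.3],-93)
T('bay y',[(463,345,.006),(684,352,.006),(690,342,.012),(458,482,.006)],[498.3,340.3],-93)
T('bay b',[(90,92,.006),(325,118,.006),(307,276,.006),(84,248,.006)],[393.3,178.3],82.1)
T('meas',[(100,140,.03),(275,155,.006),(270,240,.035),(308,180,.01),(308,225,.01)],[393.3,178.3],82.1)
hsv=cv2.cvtColor(c['image'],cv2.COLOR_BGR2HSV)
k=cv2.inRange(hsv,np.array((10,0,140)),np.array((35,50,255)));m=np.zeros_like(k);m[175:235,365:430]=k[175:235,365:430]
q=max(cv2.findContours(cv2.morphologyEx(m,cv2.MORPH_OPEN,np.ones((5,5),np.uint8)),cv2.RETR_EXTERNAL,cv2.CHAIN_APPROX_NONE)[0],key=cv2.contourArea)
print('brass lid',cv2.minEnclosingCircle((pix2plane(c,q[:,0],.081)[:,:2]*1000).astype(np.float32)))
k=mask(c,'red');m=np.zeros_like(k);m[230:300,200:270]=k[230:300,200:270]
q=max(cv2.findContours(m,cv2.RETR_EXTERNAL,cv2.CHAIN_APPROX_NONE)[0],key=cv2.contourArea)
print('nails lid',cv2.minEnclosingCircle((pix2plane(c,q[:,0],.091)[:,:2]*1000).astype(np.float32)))
E
```

```text
block top (495, 408, 0.056) tx 38.6 ty -20.8
block top (672, 408, 0.056) tx -33.6 ty -24.7
block top (664, 515, 0.056) tx -36.8 ty 23.7
block top (495, 510, 0.056) tx 34.7 ty 25.2
block top (500, 367, 0.006) tx 31.9 ty -21.5
block top (650, 367, 0.006) tx -36.0 ty -25.2
bay y (463, 345, 0.006) tx 49.4 ty -31.0
bay y (684, 352, 0.006) tx -50.4 ty -33.1
bay y (690, 342, 0.012) tx -50.5 ty -39.8
bay y (458, 482, 0.006) tx 46.7 ty 36.6
bay b (90, 92, 0.006) tx -48.7 ty 32.7
bay b (325, 118, 0.006) tx 49.6 ty 35.9
bay b (307, 276, 0.006) tx 49.9 ty -33.1
bay b (84, 248, 0.006) tx -47.9 ty -34.2
meas (100, 140, 0.03) tx -37.3 ty 17.4
meas (275, 155, 0.006) tx 30.4 ty 17.6
meas (270, 240, 0.035) tx 34.7 ty -12.5
meas (308, 180, 0.01) tx 45.7 ty 9.7
meas (308, 225, 0.01) tx 48.0 ty -9.6
brass lid ((411.6917419433594, 342.87457275390625), 24.83416748046875)
nails lid ((474.0394287109375, 169.76283264160156), 28.13877296447754)
```

All four parts are within about 3 mm of where they belong, the tape roll and chuck key were never touched, and the gripper is clear. I hand the job in.

```bash
python3 -c "
from h import *
print(arm.finish_job())"
```

```text
the job is handed in; nothing more can be done
None
```

I filled both trays and handed the job in at about 34 s, with all four parts measured within about 3 mm of their pad or bay centres and the tape roll and chuck key untouched; no verdict came back.

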